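Let the cedar ball into the lever-lid jewelry box

ROBOT

A 6-joint arm with a two-finger parallel gripper is mounted at the origin on the work surface. World frame = base frame: x ahead of the robot, y to its left, z up, the work surface at z = 0. Lengths are in m, angles in degrees, forces in N, time in s.
With the tool pointing down it reaches from about 0.275 to 0.75 m from the base axis. Payload 10.2 kg.
Tool frame: the origin (TCP) lies between the finger pads; the fingertips stand 22 mm ahead of it and the grasp point (between the pads) lies 3 mm ahead of it; y points along the fingers, z is the direction in which the jaws open and shut, and the axes are right-handed (so a half turn about y gives the same grasp; the last joint's range is limited). The gripper opens to 85 mm and grips with 20 to 120 N. Pads are 22 mm wide; open, the fingers measure 114 mm over their backs; the gripper's body (76 mm by 85 mm) begins 54 mm behind the grasp point. The pads swing forward as they close: fully open they stand 13 mm farther back than shut.
Start: joints at [57.789, 17.928, 85.812, -0, 76.261, -12.8], TCP at [0.174, 0.495, 0.253] pointing down, gripper open.
Joint ranges: [-168.41, 168.41], [-55.51, 124.54], [10.69, 146.95], [-70.63, 250.63], [1, 178], [-165.06, 165.06]. Speed limits (degrees/s): [136.94, 136.94, 172.46, 180, 180, 180].

INTERFACE

Orientations are given as [roll, pitch, yaw] about the fixed x, y, z axes, in that order (R = Rz(yaw) Ry(pitch) Rx(roll)).
In Python, from rig import ctrl, claw, inverse_kinematics, eyes, sign_off gives the robot as it stands. Calls block until the motion is done:
- ctrl.move_to(position, orientation): joint-space move of the TCP to a pose.
- ctrl.move_straight(position, orientation=None, feed=0.15): straight line of the TCP; orientation=None keeps the orientation; feed is the mean speed in m/s.
- ctrl.goto_joints(angles): joint-space move.
- claw.set_gripper(opening, effort=None): finger opening in m; effort is the grip in N (None keeps the last); returns when the fingers have stopped.
- ctrl.dwell(seconds).
- inverse_kinematics(position, orientation): joint angles nearest the present ones, or None.
- eyes.capture(name): name is "scene" or "top" or "wrist"; returns (picture, depth): 420x560x3 uint8, red, green, blue; 420x560 float32, m along the optical axis (not along the pixel's ray), 0 where there is no reading.
- eyes.camera_params(name): a dict with "vfov" (degrees; the focal length in pixels is half the picture's height over the tangent of half this angle, whatever the lens; pixels are square), "cx", "cy" (the principal point, pixels), "eye" and "orientation" of the camera in the world. Camera axes: x right, y up, looking along -z (the intrinsics and any distortion apply to the point x, -y, -z); pixel columns grow to the right and rows downward; lengths in m; the calibration is good to about 2 mm. A picture is of the moment at which its call begins: read the wrist's pose just before it. camera_params takes no time and is no camera call; for the wrist camera it gives the pose at the moment of the call.
A pose or a line that the arm cannot do raises ctrl.IKError and nothing moves.
- sign_off(): hands the job in, once; it reports no verdict.
Readings, each from a call of its own:
- ctrl.get_time_s(): time.
- ctrl.get_joints(): joint angles.
- ctrl.get_joint_velocities(): joint speeds.
- ctrl.get_tau(): joint torques, N m.
- ctrl.get_eef_pos(): TCP position.
- ctrl.get_orientation(): TCP orientation.
- ctrl.get_ft_force(): force on the tool from outside, world axes, zero at the start.
- ctrl.get_wrist_torque(): the same for the moment, N m.
- ctrl.get_opening(): finger opening in m.
Only numpy, scipy, OpenCV 4.12 (cv2) and the standard library are available. Lean on these libraries where they do the work, as an engineer would, in place of code of your own. Each camera call takes 0.05 s, during which the arm holds its last target. There are 200 camera calls.

TASK

Press the lever pad of the clear jewelry box all the way down so that its lid swings fully open, and keep it down until the cedar ball waiting on the side chute has rolled into the box. Then ease the lever up slowly, so that the lid comes down gently and never drops or slams, and leave the box shut with the ball inside. Work the lever only: do not touch the lid or the ball, and leave the other things on the shelf where they are.

Things in the scene. Friction and masses are not known exactly. Their poses are not given: they have to be found in the camera images.
- box: Clear acrylic jewelry box, metal edges, fixed to the shelf on a 130 x 130 x 6 mm wooden base; 120 x 120 mm, 95 mm high, walls 4 mm. Origin: centre of the underside; x to its back (hinge), y to the lever-arm side, z up. Lever pad in front (-x), chute on the -y side, where the wall is 58 mm high and a skirt on the lid closes the gap. Ball drops into the front compartment (x -56 to 10 mm).
- lid: Clear swing lid, 124 x 128 x 4 mm, metal-edged, skirt 27 mm deep at -y. Origin on the hinge line, 60 mm behind the box's middle, 95.5 mm up; axes as the box's when shut. Opens about y, front edge up and back, to 1.0 rad (front edge 200 mm up). Linked: lid angle = 3.23 x lever angle. Let go, it falls shut in a moment (a slam); gentle is under 2.5 rad/s (pad rising under 100 mm/s, 20 is safe).
- lever (a joint): Lever angle in rad: 0 up (lid shut), 0.31 fully down at its stop (lid fully open). It pivots on the box's side 5 mm behind the middle, 60 mm up; the pad is 130 mm ahead of the pivot. A light spring and the lid's weight bring it back up when released; 1 to 4 N on the pad presses it down.
- lever_pad (a point): Centre of the top face of the lever pad, a flat steel disc, 44 mm across, 6 mm thick, 65 mm ahead of the middle of the box's front wall. Top face 80 mm above the shelf when up, 40 mm when fully down; it moves almost straight down and is then tilted 0.31 rad to the front. Nothing but its own arm stands within 95 mm sideways of it.
- ball_center (a point): Centre of the loose cedar wood ball, 32 mm in diameter, 12 g. It starts on the chute against the lid's skirt, 81 mm above the shelf, and rolls in by itself once the lid is up about half way; lying in the box its centre is 22 to 23 mm above the shelf.
- chute (a point): Middle of the floor of the wooden chute, 48 mm wide, 82 mm long, walls 18 mm, sloping 12 degrees down to the box; its outer end is 140 mm from the box's middle and 100 mm high.
- ball: The same ball as a body.
- flask: Loose stainless hip flask, 26 x 92 x 134 mm tall, standing on the lever-arm side of the box. Origin: centre of its underside. A bystander.
- vase: Loose white ceramic vase, 100 mm wide, 165 mm tall, far left. Origin: centre of its underside. A bystander.
- perfume: Loose amber glass perfume bottle, 40 x 50 x 94 mm tall, on the chute side of the box. Origin: centre of its underside. A bystander.
- tin: Loose flat metal tin, 68 mm wide, 28 mm high, behind the box. Origin: centre of its underside. A bystander.
- dish: Loose white ceramic dish, 90 mm wide, 28 mm high, near right. Origin: centre of its underside. A bystander.
- jar: Loose glass jar with lid, 54 mm wide, 50 mm high, near left. Origin: centre of its underside. A bystander.

How it is judged:
By the outcome, as a careful person would: the job done as asked, in the order asked, and still so for the second after the job is handed in, with the robot touching nothing.
It also fails if it takes over 35 s, if anything falls off the work surface, if the arm or the gripper's body presses on something with over 40 N, if the wrist force passes 120 N, or if a joint passes its speed limit or range.

## Working session

There is one attempt and no reset: what is moved stays moved. The work goes in short steps, each a Python script; the robot and the scene stay as the last script left them, time stands still between calls to the robot, and variables do not carry over. Pictures are saved under pics/ and viewed, about 8 in all and at most 12, crops included, and the job is handed in when it is done.

```bash
mkdir -p pics; ls; python3 - <<'E'
from rig import ctrl, eyes
import cv2,numpy as np
for n in ["scene","top"]:
    p,d=eyes.capture(n); cv2.imwrite(f"pics/{n}0.png",p[:,:,::-1]); np.savez(f"pics/{n}0.npz",d=d)
    print(n,eyes.camera_params(n))
print(ctrl.get_time_s())
E
```

```text
pics
scene {'vfov': 46.002723046055316, 'cx': 279.91359250844243, 'cy': 207.6984413544065, 'eye': array([1.38134394, 0.57999992, 0.91993582]), 'orientation': array([ 50.74734944,  -0.46638167, 123.62759676])}
top {'vfov': 43.39761508776642, 'cx': 281.40000906506606, 'cy': 204.22726020490117, 'eye': array([0.23648503, 0.02581909, 1.44241184]), 'orientation': array([ 11.78087362,  -0.27126858, -82.74824923])}
0.1
```

View pics/top0.png

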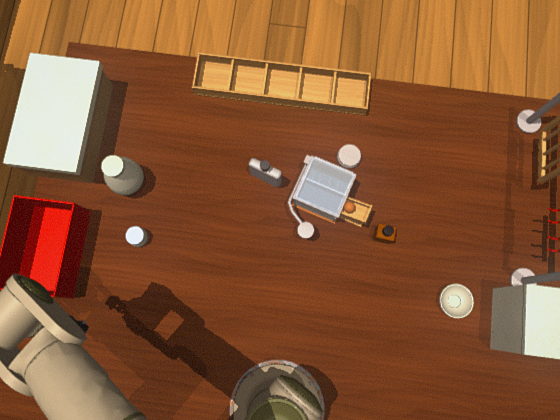

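View pics/scene0.png

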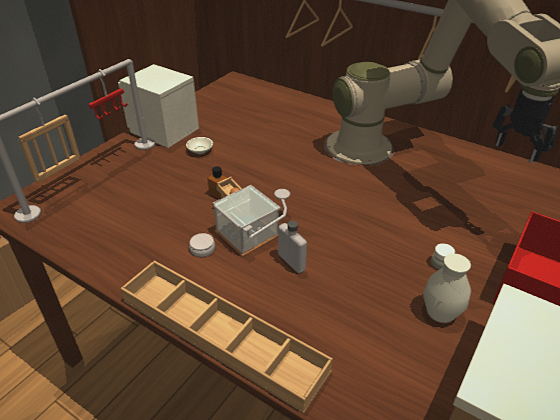

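Top view: the pad is at about (306,230), the ball at (349,208), the box around (324,187) and the flask at (265,171). Scene view: the pad is at about (282,194).

```bash
cat > h.py <<'E'
import numpy as np
from scipy.spatial.transform import Rotation as R
from rig import eyes
def ray(n,u,v,P=None):
    P=P or eyes.camera_params(n); f=210/np.tan(np.radians(P['vfov']/2))
    c=np.array([(u-P['cx'])/f,-(v-P['cy'])/f,-1])
    return np.array(P['eye']),R.from_euler('xyz',P['orientation'],degrees=True).as_matrix()@c
def atz(n,u,v,z,P=None):
    e,d=ray(n,u,v,P); return e+d*(z-e[2])/d[2]
def tri(a,b):
    (e1,d1),(e2,d2)=a,b
    s=np.linalg.lstsq(np.c_[d1,-d2],e2-e1,rcond=None)[0]
    p,q=e1+s[0]*d1,e2+s[1]*d2
    return (p+q)/2,np.linalg.norm(p-q)
E
python3 - <<'E'
from h import *
import cv2
print("pad tri",tri(ray("top",306,230),ray("scene",282,194)))
for n,u,v in[("top",306,230),("scene",282,194)]:
    d=np.load(f"pics/{n}0.npz")['d'][v-2:v+3,u-2:u+3]; e,r=ray(n,u,v); print(n,e+r*np.median(d), "z=.08",atz(n,u,v,.08))
for nm,u,v,z in[("ball",349,208,.081),("lidBL",311,156,.097),("lidBR",355,170,.097),("lidFR",341,217,.097),("lidFL",293,203,.097),("flask",265,170,.134),("perf",386,232,.09)]: print(nm,atz("top",u,v,z).round(3))
t=cv2.imread("pics/top0.png")[135:255,240:400]; s=cv2.imread("pics/scene0.png")[165:285,180:340]
cv2.imwrite("pics/crop0.png",cv2.resize(np.vstack([t,s]),None,fx=2.5,fy=2.5,interpolation=cv2.INTER_CUBIC)) if 0 else cv2.imwrite("pics/crop0.png",cv2.resize(np.hstack([t,s]),None,fx=2.5,fy=2.5,interpolation=cv2.INTER_CUBIC))
E
```

```text
pad tri (array([ 0.46033251, -0.01729994,  0.07267126]), np.float64(7.722443376916098e-05))
top [ 0.45924272 -0.01712017  0.07945464] z=.08 [ 0.45915359 -0.01710299  0.08      ]
scene [ 0.46798975 -0.01228878  0.07972798] z=.08 [ 0.46828545 -0.01209703  0.08      ]
ball [ 0.532 -0.123  0.081]
lidBL [ 0.655 -0.007  0.097]
lidBR [ 0.632 -0.126  0.097]
lidFR [ 0.502 -0.103  0.097]
lidFL [0.523 0.025 0.097]
flask [0.592 0.107 0.134]
perf [ 0.479 -0.223  0.09 ]
```

View pics/crop0.png

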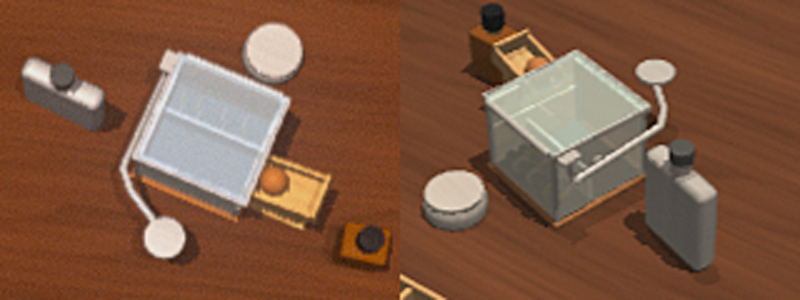

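```bash
cat >> h.py <<'E'
YAW=None
def ori(yaw,tilt,flip=1,jaw='fwd'):
    f=np.array([np.cos(yaw),np.sin(yaw),0]); t=np.radians(tilt)
    y=np.sin(t)*f-np.cos(t)*np.array([0,0,1.])
    lat=np.array([-f[1],f[0],0])
    z=flip*(np.cross(y,lat) if jaw=='fwd' else lat)
    return R.from_matrix(np.c_[np.cross(y,z),y,z]).as_euler('xyz',degrees=True),y
E
python3 - <<'E'
from h import *
from rig import ctrl,claw,inverse_kinematics as ik
import cv2
print(R.from_euler('xyz',ctrl.get_orientation(),degrees=True).as_matrix().round(2))
c=[atz("top",u,v,.0975)[:2] for u,v in[(293.2,198.2),(338.8,216.2),(356,174.2),(312,157)]]
print(np.round(c,3))
ctr=np.mean(c,0); ax=(c[3]+c[2]-c[0]-c[1])/2; lat=(c[0]+c[3]-c[1]-c[2])/2
print(ctr,ax,lat,np.degrees(np.arctan2(ax[1],ax[0])),np.degrees(np.arctan2(-lat[0],lat[1])))
yaw=np.arctan2(ax[1],ax[0])
for j in('fwd','lat'):
  for fl in(1,-1):
    o,a=ori(yaw,15,fl,j); p=np.array([.463,-.016,.08])-(.022+.1)*a
    q=ik(p,o); print(j,fl,np.round(o,1),p.round(3),None if q is None else np.round(q,1))
print(eyes.camera_params("wrist"))
E
```

```text
[[ 0.94 -0.    0.33]
 [-0.33 -0.    0.94]
 [-0.   -1.   -0.  ]]
[[ 0.535  0.026]
 [ 0.503 -0.097]
 [ 0.621 -0.13 ]
 [ 0.653 -0.009]]
[ 0.57802074 -0.05243249] [ 0.11761418 -0.03456815] [0.03223221 0.12178612] -16.3786652463708 -14.824150921955367
fwd 1 [ -75.     0.  -106.4] [ 0.433 -0.007  0.198] [-1.660e+01  2.700e+00  1.145e+02  1.000e-01  4.780e+01 -2.000e-01]
fwd -1 [-105.     0.    73.6] [ 0.433 -0.007  0.198] None
lat 1 [-90.  -15.  -16.4] [ 0.433 -0.007  0.198] [-1.660e+01  2.700e+00  1.145e+02  1.000e-01  4.780e+01 -9.020e+01]
lat -1 [-90.   15.  163.6] [ 0.433 -0.007  0.198] [-1.660e+01  2.700e+00  1.145e+02  1.000e-01  4.780e+01  8.980e+01]
{'vfov': 70.26682048548449, 'cx': 277.6709344166157, 'cy': 213.4785686457259, 'eye': array([0.09711431, 0.52215932, 0.3732069 ]), 'orientation': array([-1.84210321e+01,  5.04342766e-03,  7.06184627e+01])}
```

```bash
python3 - <<'E'
from h import *
from rig import ctrl,claw
import cv2
o,a=ori(np.radians(-15.5),15)
ctrl.move_to(np.array([.460,-.0175,.08])-(.022+.10)*a,o)
claw.set_gripper(0.0)
P=eyes.camera_params("wrist"); p,d=eyes.capture("wrist")
np.savez("pics/w1.npz",d=d,P=np.array(P,dtype=object)); cv2.imwrite("pics/w1.png",p[:,:,::-1])
print(P,ctrl.get_eef_pos(),ctrl.get_opening(),ctrl.get_ft_force(),ctrl.get_time_s())
E
```

```text
{'vfov': 70.26682048548449, 'cx': 277.6709344166157, 'cy': 213.4785686457259, 'eye': array([0.42104051, 0.07790712, 0.31412215]), 'orientation': array([-18.45294916, -14.92014948, -15.48885568])} [ 0.4295712  -0.00907252  0.19784882] 8.801389562310027e-05 [ 0.61501296  0.267019   -0.25610177] 2.9583
```

View pics/w1.png

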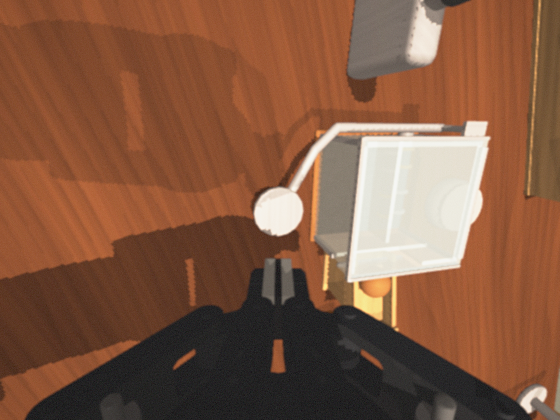

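The wrist view shows the pad at (278,211), the closed fingertips at (278,265), and the ball at (375,287) resting on the chute.

```bash
python3 - <<'E'
from h import *
P=np.load("pics/w1.npz",allow_pickle=True); d=P['d']; P=P['P'].item()
print("pad z=.08",atz("wrist",278,211,.08,P)); e,r=ray("wrist",278,211,P); print("depth",e+r*np.median(d[208:215,275:282]))
print("tri top",tri(ray("wrist",278,211,P),ray("top",306,230)))
print("tri scene",tri(ray("wrist",278,211,P),ray("scene",282.4,193.8)))
for u,v in[(359,137),(350,279),(461,267),(489,139)]: print(atz("wrist",u,v,.0975,P).round(3))
E
```

```text
pad z=.08 [ 0.46043686 -0.01461624  0.08      ]
depth [ 0.46052155 -0.01481514  0.07949669]
tri top (array([ 0.46094158, -0.01731556,  0.07308668]), np.float64(0.0012990723649863565))
tri scene (array([ 0.46113677, -0.0160327 ,  0.07481861]), np.float64(0.0012042433983823328))
[0.536 0.028 0.098]
[ 0.505 -0.095  0.098]
[ 0.625 -0.134  0.098]
[ 0.66  -0.01   0.098]
```

```bash
python3 - <<'E'
from h import *
from rig import ctrl
import cv2
o,a=ori(np.radians(-15.5),15)
tip=lambda z: np.array([.460,-.0162,z])-.022*a
ctrl.move_straight(tip(.095),o,feed=.1)
f0=np.array(ctrl.get_ft_force())
for z in [.084,.076,.066,.056,.048,.045,.0435,.042,.041,.040,.039,.038,.037]:
    ctrl.move_straight(tip(z),o,feed=.03)
    f=np.array(ctrl.get_ft_force())-f0; print(z,f.round(2),np.round(np.array(ctrl.get_eef_pos())+.022*a,4)[2])
    if f[2]>9: break
ctrl.dwell(1.0)
print(ctrl.get_time_s(),np.array(ctrl.get_ft_force())-f0)
t=eyes.capture("top")[0];s=eyes.capture("scene")[0];w=eyes.capture("wrist")[0]
cr=lambda im,x,y:cv2.resize(im[y:y+120,x:x+130,::-1],None,fx=3,fy=3,interpolation=cv2.INTER_CUBIC)
cv2.imwrite("pics/down.png",np.hstack([cr(t,260,130),cr(s,190,160)]));cv2.imwrite("pics/downw.png",w[:,:,::-1])
print(ctrl.get_time_s())
E
```

```text
0.084 [-0.03 -1.   -0.03] 0.0839
0.076 [-0.47 -0.78  1.17] 0.0759
0.066 [-1.97  0.46  2.67] 0.0658
0.056 [-0.93  0.14  2.3 ] 0.056
0.048 [ 0.72 -1.29  2.95] 0.0479
0.045 [-0.7  -2.04  2.54] 0.0449
0.0435 [-0.27 -0.83  3.2 ] 0.0435
0.042 [ 0.95 -1.29  2.22] 0.042
0.041 [ 0.42 -0.78  1.68] 0.041
0.04 [ 0.57 -1.37  2.78] 0.04
0.039 [ 0.18 -1.46  4.46] 0.0391
0.038 [-5.45 -0.03 17.03] 0.0389
9.0333 [-5.433211    0.32276229 17.48230271]
9.1833
```

View pics/down.png

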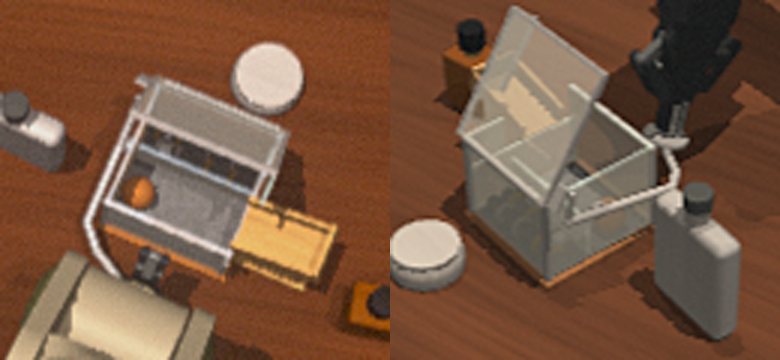

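View pics/downw.png

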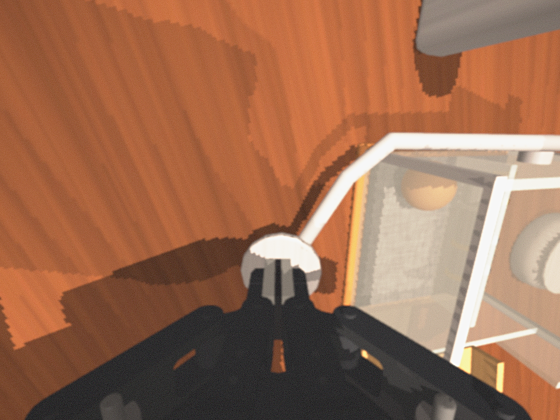

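The ball lies in the front compartment (about (143,192) in the left crop), the lid is fully open, and the lever is at its stop (17 N). Now I'll ease it up.

```bash
python3 - <<'E'
from h import *
from rig import ctrl
import cv2
o,a=ori(np.radians(-15.5),15)
tip=lambda z: np.array([.460,-.0162,z])-.022*a
for z,fd in[(.042,.008),(.076,.014),(.088,.008)]:
    ctrl.move_straight(tip(z),o,feed=fd); print(z,np.round(ctrl.get_ft_force(),2))
ctrl.move_straight(tip(.18)-np.array([.06,0,0]),o,feed=.1)
ctrl.dwell(.4)
t=eyes.capture("top")[0];s=eyes.capture("scene")[0]
cr=lambda im,x,y:cv2.resize(im[y:y+120,x:x+130,::-1],None,fx=3,fy=3,interpolation=cv2.INTER_CUBIC)
cv2.imwrite("pics/end.png",np.hstack([cr(t,260,130),cr(s,190,160)]))
print(ctrl.get_time_s())
E
```

```text
0.042 [-0.56  0.1   2.92]
0.076 [ 1.21 -0.12  1.87]
0.088 [-0.64  0.09 -0.77]
15.8083
```

View pics/end.png

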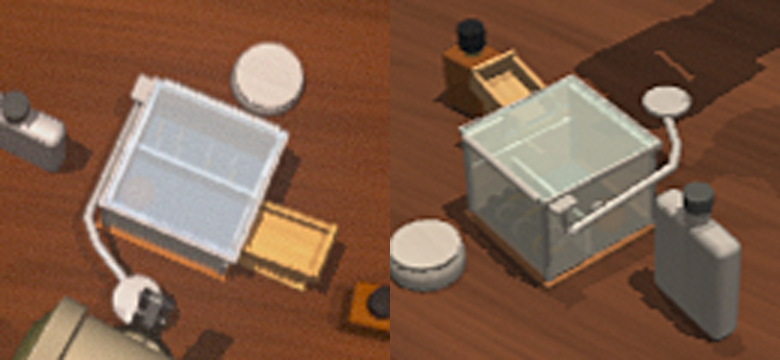

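The lid is shut, and the ball shows faintly through it at about (138,190). The chute is empty, the pad is up with the gripper clear of it, and the flask, tin and perfume haven't moved.

```bash
python3 -c "
from rig import sign_off
sign_off()"
```

```text
the job is handed in; nothing more can be done
```

The job is done and handed in: the box is shut with the ball inside, after about 16 s of the 35 s allowed.

- **Pressing:** I pressed the pad with the closed fingertips down to its stop, about 17 N. The pictures showed the lid fully open and the ball in the front compartment.
- **Releasing:** I eased the lever up at 8–14 mm/s on average, staying in contact until the pad was up, then backed the gripper away.
- **Last checks:** The final pictures show the lid shut, the pad up, the chute empty, and the ball faintly visible through the lid. The flask, tin and perfume bottle are where they were. I did not check the vase, dish and jar again, but the arm did not work near them.
- **Disagreement:** Triangulated pad heights came out at 73–75 mm, against 79.5 mm from the depth image and 80 mm in the text. I used 80 mm, and the force readings agreed: first contact came between 84 and 76 mm, and the stop was at about 39 mm.
- **Not measured:** I did not measure the lid's speed directly. I only know the lever was eased up at those slow speeds.

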